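# Unlock the level by its three colour-coded dials and stand it on the rail

### The arm

A 6-joint arm with a two-finger parallel gripper is mounted at the origin on a cart in front of the work surface, level with it; the furniture and walls round the work are solid. World frame = base frame: x ahead of the robot, y to its left, z up, the work surface at z = 0. Lengths are in mm, angles in rad, forces in N, time in s.
With the tool pointing down it reaches from about 325 to 875 mm from the base axis. Payload 4.4 kg.
Tool frame: the origin (TCP) lies on the centre line of the jaws, within the pads' length; the fingertips stand ahead of it and the grasp point (between the pads) lies 6 mm ahead of it (ctrl.tcp_to_tips is the z of the fingertips in the tool frame, in mm); z points along the fingers, y is the direction in which the jaws open and shut (so a half turn about z gives the same grasp; the last joint's range is limited). The gripper opens to 85 mm and grips with 20 to 120 N. Pads are 22 mm wide; open, the fingers measure 114 mm over their backs; the gripper's body (76 mm by 85 mm) begins 54 mm behind the grasp point. The pads swing forward as they close: fully open they stand 13 mm farther back than shut.
Start: joints at [-1.319, 0.207, 1.542, -0, 1.393, -0.15], TCP at [224.857, -529.214, 256.282] pointing down, gripper open.
Joint ranges: [-2.73, 2.73], [-0.86, 2.22], [0.23, 2.46], [-1.11, 4.25], [0.08, 2.63], [-2.82, 2.82]. Speed limits (rad/s): [2.79, 2.79, 3.14, 3.14, 3.14, 3.14].

### API

Orientations are given as a 3x3 rotation matrix whose columns are the frame's x, y, z axes.
In Python, from plant import ctrl, sensors, optics gives the robot as it stands. Calls block until the motion is done:
- ctrl.move_ptp(position, orientation): joint-space move of the TCP to a pose.
- ctrl.move_l(position, rot=None, vel=150, threshold=None): straight line of the TCP; rot=None keeps the orientation; vel is the mean speed in mm/s. With threshold (N) it stops when the force on the tool has changed by that much, and returns True; else False.
- ctrl.set_joints(angles): joint-space move.
- ctrl.gripper_to(opening, force=None): finger opening in mm; force is the grip in N (None keeps the last); returns when the fingers have stopped.
- ctrl.hold(seconds).
- ctrl.solve_ik(position, orientation): joint angles nearest the present ones, or None.
- sensors.read_state(): the state.
- optics.grab_frame(name): name is "scene" or "top" or "wrist"; returns (picture, depth): 400x640x3 uint8, red, green, blue; 400x640 float32, mm along the optical axis (not along the pixel's ray), 0 where there is no reading.
- optics.camera_params(name): a dict with "mtx" (3x3 intrinsics, pixels), "R" (3x3) and "t" (3): a world point X has camera coordinates R X + t; the wrist camera has in their place "T_tool_cam" (4x4, takes a point from camera to tool coordinates, whose origin is the TCP and whose axes are the flange's). Camera axes: x right, y down, z forward; pixel columns grow to the right and rows downward; lengths in mm; the calibration is good to about 2 mm. A picture is of the moment at which its call begins: read the wrist's pose just before it. camera_params takes no time and is no camera call.
A pose or a line that the arm cannot do raises ctrl.MotionError and nothing moves.
- ctrl.finish_job(): hands the job in, once; it reports no verdict.
The state is a dict: "t": time; "q": joint angles; "qvel": joint speeds; "tau": joint torques, N m; "eef_pos": TCP position; "eef_rot": TCP orientation; "force": force on the tool from outside, world axes, zero at the start; "wrist_torque": the same for the moment, N m; "grip_width": finger opening in mm.
Only numpy, scipy, OpenCV 4.12 (cv2) and the standard library are available. Lean on these libraries where they do the work, as an engineer would, in place of code of your own. Each camera call takes 0.05 s, during which the arm holds its last target.

### The job

Unlock the blue lock rack: turn its three dials until the left one points at its red dot, the middle one at its blue dot and the right one at its yellow dot, and only then draw the red-knobbed bolt fully back, away from the dials. Then lift out the spirit level and set it down gently on the narrow aluminium rail, on its base as it stood, lengthwise along the rail, centred on its length and width, and let go. Leave the dials on the code and the bolt drawn, and do not disturb the jar, the tin or the glue bottle.

Things in the scene. Friction and masses are not known exactly. Their poses are not given: they have to be found in the camera images.
- locker: blue wedge-shaped lock rack fixed to the bench, 215 x 280 mm, 74 mm high. Origin under it on the bench; x runs from its front edge (90 mm from the origin) to its rear (125 mm), y to the left of someone facing the panel. The dial panel slopes 25 degrees from level, facing up and to the front, so the tool must tilt 25 degrees to face the dials
- cradle (a point): middle of the cradle floor on the rack's flat top (74 mm above the bench): open channel along the rack's y with walls 9 mm high, in which the level stands. 70 mm to its left the bolt crosses over the level, through a steel loop before it and one on a grey block behind it, which reach 136 mm above the bench
- dial_left (a joint): angle of the left dial: 0 = pointer straight up the slope, positive = clockwise as seen by someone facing the panel; turns freely from -1.6 to 1.6 and stays where it is left (friction about 0.04 N m, no detents). Round its bezel are four coloured dots 9 mm across, at -1.047 blue, -0.349 yellow, 0.349 green, 1.047 red
- dial_left_grip (a point): point on the left dial's axis at the height to grip its black bar (12 mm wide, 40 mm long, 30 mm tall, on a skirt 50 mm across); bar top 9 mm beyond this point, skirt 21 mm below it. z = dial axis, out of the panel; x = the way the pointer (white stripe on one half of the bar) points; close the fingers along y. Dial axes are 80 mm apart
- dial_middle (a joint): angle of the middle dial: 0 = pointer straight up the slope, positive = clockwise as seen by someone facing the panel; turns freely from -1.6 to 1.6 and stays where it is left (friction about 0.04 N m, no detents). Round its bezel are four coloured dots 9 mm across, at -1.047 red, -0.349 blue, 0.349 yellow, 1.047 green
- dial_middle_grip (a point): point on the middle dial's axis at the height to grip its black bar (12 mm wide, 40 mm long, 30 mm tall, on a skirt 50 mm across); bar top 9 mm beyond this point, skirt 21 mm below it. z = dial axis, out of the panel; x = the way the pointer (white stripe on one half of the bar) points; close the fingers along y. Dial axes are 80 mm apart
- dial_right (a joint): angle of the right dial: 0 = pointer straight up the slope, positive = clockwise as seen by someone facing the panel; turns freely from -1.6 to 1.6 and stays where it is left (friction about 0.04 N m, no detents). Round its bezel are four coloured dots 9 mm across, at -1.047 yellow, -0.349 green, 0.349 red, 1.047 blue
- dial_right_grip (a point): point on the right dial's axis at the height to grip its black bar (12 mm wide, 40 mm long, 30 mm tall, on a skirt 50 mm across); bar top 9 mm beyond this point, skirt 21 mm below it. z = dial axis, out of the panel; x = the way the pointer (white stripe on one half of the bar) points; close the fingers along y. Dial axes are 80 mm apart
- bolt (a joint): travel of the bolt along the rack's x axis: 0 = shut over the level, 0.040 m = fully drawn, to the rear; about 2 N of friction, stays where it is left
- bolt_grip (a point): grip point of the bolt's upright red knob (16 mm diameter, its top 8 mm above this point, the bolt's bar 22 mm below it); its x axis is the drawing direction
- level_mid (a point): centre of the blue spirit level, 22 mm wide (x, grip across this), 237 mm long (y), 45 mm high (z up), 0.25 kg; its underside is 22.5 mm below this point
- rail_top (a point): middle of the top face of the aluminium I-section rail fixed to the bench: top 24 mm wide (x), 300 mm long (y), 70 mm above the bench; foot 60 mm wide
- jar_mid (a point): centre of a jar of screws, 60 mm across, 86 mm high, standing beside the rack; bystander
- tin_mid (a point): centre of a round wax tin, 70 mm across, 62 mm high, standing behind the far end of the rail; bystander
- glue_mid (a point): centre of a glue bottle, 46 mm across, 151 mm high (origin 75 mm up), standing at the back; bystander
Not all that is in view belongs to the job. There is more than one size of the part that bears level_mid; the job needs the larger.

How it is judged:
By the outcome, as a careful person would: the job done as asked, in the order asked, and still so for the second after the job is handed in, with the robot touching nothing.
It also fails if it takes over 72 s, if anything falls off the work surface, if the arm or the gripper's body presses on something with over 40 N, if the wrist force passes 120 N, or if a joint passes its speed limit or range.

## Working session

There is one attempt and no reset: what is moved stays moved. The work goes in short steps, each a Python script; the robot and the scene stay as the last script left them, time stands still between calls to the robot, and variables do not carry over. Pictures are saved under pics/ and viewed, and the job is handed in when it is done.

```bash
ls; mkdir -p pics
python3 - <<'E'
from plant import ctrl,sensors,optics
import cv2,numpy as np
for n in("scene","top","wrist"):
    p,d=optics.grab_frame(n); cv2.imwrite(f"pics/a_{n}.png",p[:,:,::-1]); np.save(f"pics/a_{n}.npy",d); np.save(f"pics/a_{n}_rgb.npy",p)
    c=optics.camera_params(n); print(n,{k:np.round(v,3).tolist() for k,v in c.items()})
s=sensors.read_state();print(s); print(ctrl.tcp_to_tips)
E
```

```text
pics
scene {'mtx': [[494.404, 0.0, 328.148], [0.0, 494.404, 202.138], [0.0, 0.0, 1.0]], 'R': [[-0.762, -0.647, 0.0], [-0.269, 0.317, -0.91], [0.589, -0.693, -0.416]], 't': [500.617, 270.469, 880.062]}
top {'mtx': [[427.992, 0.0, 319.92], [0.0, 427.992, 208.63], [0.0, 0.0, 1.0]], 'R': [[0.002, -1.0, -0.02], [-0.997, -0.0, -0.073], [0.073, 0.02, -0.997]], 't': [39.117, 663.16, 1230.785]}
wrist {'mtx': [[352.875, 0.0, 320.59], [0.0, 352.875, 202.32], [0.0, 0.0, 1.0]], 'T_tool_cam': [[0.002, -0.947, -0.322, 84.174], [1.0, 0.001, 0.002, 0.643], [-0.002, -0.322, 0.947, -118.344], [0.0, 0.0, 0.0, 1.0]]}
{'t': 0.15, 'q': array([-1.31953284e+00,  2.07248968e-01,  1.54265909e+00, -2.08593868e-05,
        1.39348926e+00, -1.50513689e-01]), 'qvel': array([ 0.0003541 , -0.00227848, -0.00447751, -0.00032012, -0.00094161,
        0.00099242]), 'tau': array([-7.16626118e-05, -3.83507681e+01, -2.92037112e+01, -2.33283863e-04,
        6.61856902e-03,  7.69109960e-06]), 'eef_pos': array([ 224.69387993, -528.67846331,  255.36264132]), 'eef_rot': array([[ 9.20366086e-01,  3.91057602e-01, -4.68577473e-04],
       [ 3.91057802e-01, -9.20364470e-01,  1.74289053e-03],
       [ 2.50308532e-04, -1.78733821e-03, -9.99998371e-01]]), 'force': array([-0.58347439, -0.66895408,  0.13000643]), 'wrist_torque': array([0.03682819, 0.03411565, 0.02364695]), 'grip_width': 85.43364627338605}
25.0
```

View pics/a_scene.png

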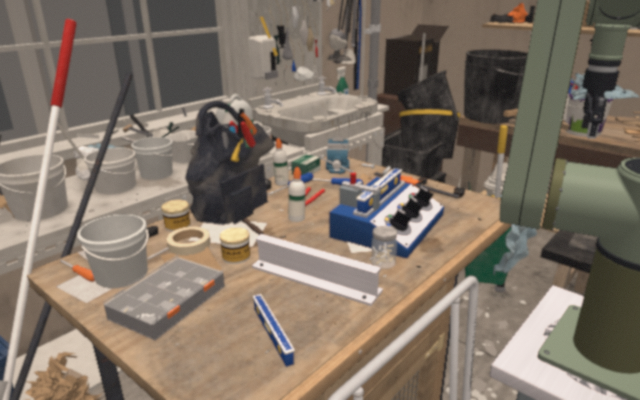

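View pics/a_top.png

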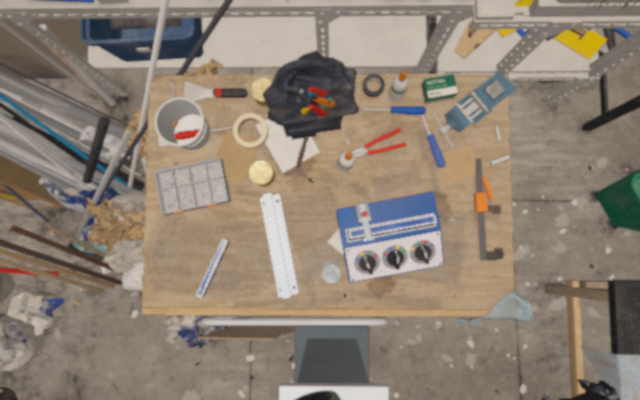

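```bash
cat > h.py <<'E'
import cv2,numpy as np
from plant import ctrl,sensors,optics
def save(n,name):
    s=sensors.read_state(); p,d=optics.grab_frame(n); cv2.imwrite(f"pics/{name}.png",p[:,:,::-1]); np.save(f"pics/{name}_rgb.npy",p)
    np.savez(f"pics/{name}.npz",p=p,d=d,pos=s['eef_pos'],rot=s['eef_rot']); return s
def cam(n,z=None):
    c=optics.camera_params(n); K=c['mtx']
    if n=='wrist':
        T=np.eye(4);T[:3,:3]=z['rot'];T[:3,3]=z['pos']; M=np.linalg.inv(T@c['T_tool_cam']); return K,M[:3,:3],M[:3,3]
    return K,c['R'],c['t']
def unproj(n,u,v,d,z=None):
    K,R,t=cam(n,z); r=np.stack([(u-K[0,2])/K[0,0]*d,(v-K[1,2])/K[1,1]*d,d],-1); return (r-t)@R
def proj(n,X,z=None):
    K,R,t=cam(n,z); c=np.atleast_2d(X)@R.T+t; p=c@K.T; return p[:,:2]/p[:,2:]
def onplane(n,uv,pz,z=None):
    K,R,t=cam(n,z); uv=np.atleast_2d(uv); r=np.c_[uv,np.ones(len(uv))]@np.linalg.inv(K).T@R; o=-R.T@t
    return o+r*((pz-o[2])/r[:,2])[:,None]
E
python3 - <<'E'
from h import *
p=np.load('pics/a_top_rgb.npy');d=np.load('pics/a_top.npy')
c=p[150:310,190:460]; cv2.imwrite('pics/crop1.png',cv2.resize(c,None,fx=2.9,fy=2.9,interpolation=cv2.INTER_CUBIC)[:,:,::-1])
print('rack corners top-ish',onplane('top',[(337,208),(437,195),(442,268),(349,280)],60).round())
v,u=np.mgrid[0:400,0:640]; X=unproj('top',u,v,d.astype(float))
for q in [(390,228),(360,232),(278,245),(262,174),(331,273),(346,158),(212,267),(300,250),(400,85)]: print(q,X[q[1],q[0]].round())
print('decoy len',np.diff(onplane('top',[(226,241),(199,296)],20),axis=0),'rack lvl',np.diff(onplane('top',[(345,239),(437,217)],119),axis=0))
E
```

```text
rack corners top-ish [[ 662.   -9.   60.]
 [ 699. -294.   60.]
 [ 494. -304.   60.]
 [ 459.  -43.   60.]]
(390, 228) [ 604. -151.  117.]
(360, 232) [593. -70. 116.]
(278, 245) [557. 157.  71.]
(262, 174) [760. 206.  60.]
(331, 273) [481.   8.  86.]
(346, 158) [792. -33. 132.]
(212, 267) [493. 353.  32.]
(300, 250) [541. 100.  -5.]
(400, 85) [1005. -185.  102.]
decoy len [[-160.12622746   76.23703811    0.        ]] rack lvl [[  59.56755555 -247.76248275    0.        ]]
```

View pics/crop1.png

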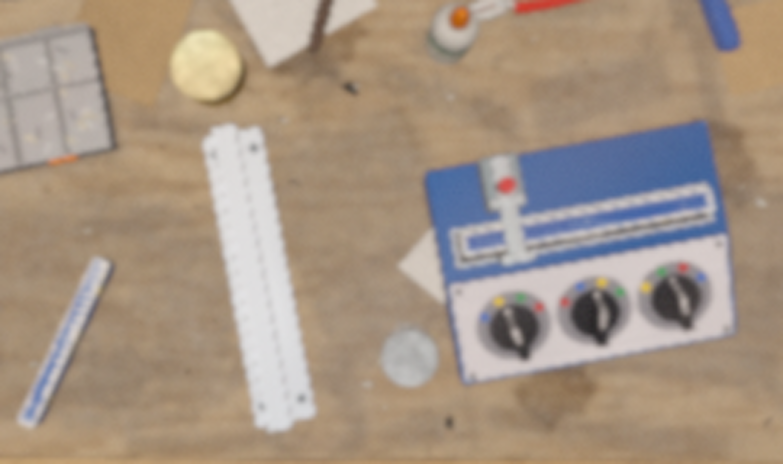

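Run:
```python
from h import *
d=np.load('pics/a_top.npy').astype(float)
P=unproj('top',396,258,d[258,396]);print(P)
yaw=0.129;rx=np.array([np.cos(yaw),np.sin(yaw),0]);ry=np.array([-np.sin(yaw),np.cos(yaw),0])
t=np.radians(25);n=-np.sin(t)*rx+np.array([0,0,np.cos(t)])
zt=-n; yt=-ry; xt=np.cross(yt,zt); R=np.c_[xt,yt,zt]; print(R.round(2))
pos=P+170*n+14*xt; print(pos,ctrl.solve_ik(pos,R))
ctrl.move_ptp(pos,R); s=save('wrist','b1'); print(s['t'],s['eef_pos'])
```

```text
[ 522.61946039 -169.89360804   95.51191444]
[[ 0.9   0.13  0.42]
 [ 0.12 -0.99  0.05]
 [ 0.42 -0.   -0.91]]
[ 463.95419683 -177.50368705  255.5008939 ] [-0.73572292 -0.17450344  1.98831377  0.37636708  1.06529848  0.56585593]
1.725 [ 464.14406459 -178.49027637  255.8622344 ]
```

View pics/b1.png

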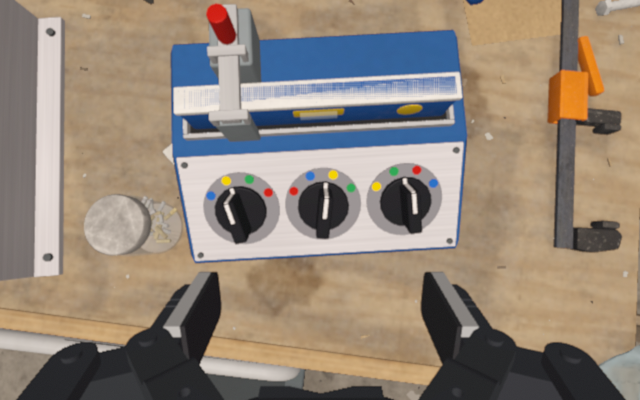

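Run:
```python
from h import *
from scipy.optimize import least_squares
z=np.load('pics/b1.npz');p=z['p'];d=z['d'].astype(float)
v,u=np.mgrid[0:400,0:640]; X=unproj('wrist',u,v,d,z)
# panel plane
m=np.zeros((400,640),bool); 
for a in [(195,155,440,162),(205,247,440,243),(280,160,290,240),(362,160,366,240)]: m[a[1]:a[3],a[0]:a[2]]=1
hsv=cv2.cvtColor(p,cv2.COLOR_RGB2HSV); m&=(hsv[...,1]<40)&(hsv[...,2]>150)&(d>0)
A=X[m]; 
for _ in range(4):
    c=A.mean(0); n=np.linalg.svd(A-c,full_matrices=False)[2][2]; n*=np.sign(n[2]); r=(A-c)@n; A=A[abs(r)<max(3*np.median(abs(r)),1)]
print('n',n,'tilt',np.degrees(np.arccos(n[2])),'az',np.arctan2(-n[1],-n[0]),'c',c,len(A),r.std())
# dots
cols={'b':(100,125),'y':(22,34),'g':(50,85),'r':(172,8)}
roi=np.zeros((400,640),bool);roi[160:205,200:445]=1
K,Rc,tc=cam('wrist',z); o=-Rc.T@tc
def onpl(uv,off): 
    ray=np.c_[np.atleast_2d(uv),np.ones(len(np.atleast_2d(uv)))]@np.linalg.inv(K).T@Rc
    return o+ray*(((c+off*n-o)@n)/(ray@n))[:,None]
dots=[]
for k,(a,b) in cols.items():
    h=hsv[...,0]; mm=((h>=a)&(h<=b)) if a<b else ((h>=a)|(h<=b))
    mm&=roi&(hsv[...,1]>110)&(hsv[...,2]>70)
    nn,lab,st,ce=cv2.connectedComponentsWithStats(mm.astype(np.uint8))
    for i in range(1,nn):
        if st[i,4]>20: dots.append((k,*ce[i],st[i,4])); print(k,ce[i].round(1),st[i,4],'depth off plane',np.median((X[lab==i]-c)@n).round(1))
for q in [(240,210),(325,205),(410,200),(215,225),(225,230)]: print(q,((X[q[1],q[0]]-c)@n).round(1))
st=(hsv[...,1]<60)&(hsv[...,2]>150)
np.savez('pics/pl.npz',c=c,n=n)
cr=p[150:265,180:470];cv2.imwrite('pics/b1c.png',cv2.resize(cr,None,fx=2.7,fy=2.7,interpolation=cv2.INTER_CUBIC)[:,:,::-1])
```

```text
n [-0.41427126 -0.07651968  0.90693112] tilt 24.915358121986042 az 0.1826504963031008 c [ 552.38465229 -163.21338488   65.25535178] 2551 0.6273550618178317
b [309.8 175.6] 59 depth off plane 2.1
b [433.  182.8] 58 depth off plane 2.0
b [210.4 195.4] 56 depth off plane 2.0
y [332.7 174.3] 73 depth off plane 2.1
y [225.8 180.2] 70 depth off plane 2.3
y [376. 186.] 69 depth off plane 2.2
g [393.4 170.9] 54 depth off plane 2.1
g [248.7 178.8] 54 depth off plane 2.1
g [350.5 187.5] 52 depth off plane 2.1
r [416.3 169.7] 67 depth off plane 2.1
r [293.2 190.8] 62 depth off plane 2.2
r [267.9 192.2] 66 depth off plane 2.1
(240, 210) 25.0
(325, 205) 40.2
(410, 200) 39.7
(215, 225) 1.0
(225, 230) 0.6
```

View pics/b1c.png

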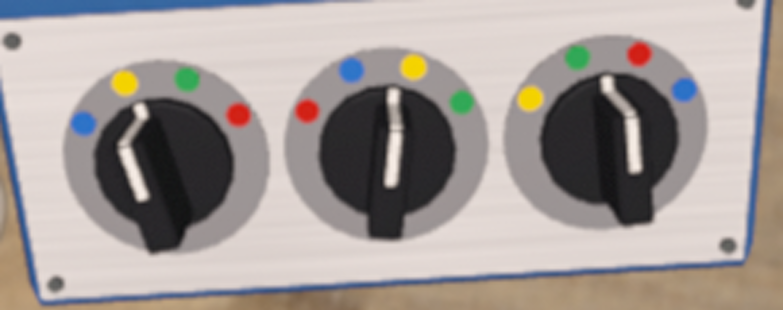

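```bash
cat > fit.py <<'E'
from h import *
from scipy.optimize import least_squares
z=np.load('pics/b1.npz');pl=np.load('pics/pl.npz')
D={'L':{'b':(210.4,195.4),'y':(225.8,180.2),'g':(248.7,178.8),'r':(267.9,192.2)},'M':{'r':(293.2,190.8),'b':(309.8,175.6),'y':(332.7,174.3),'g':(350.5,187.5)},'R':{'y':(376,186),'g':(393.4,170.9),'r':(416.3,169.7),'b':(433,182.8)}}
ang=[-1.047,-.349,.349,1.047]
def axes(yaw,tl=np.radians(25)):
    rx=np.array([np.cos(yaw),np.sin(yaw),0]);ry=np.array([-np.sin(yaw),np.cos(yaw),0])
    n=-np.sin(tl)*rx+np.array([0,0,np.cos(tl)]); up=np.cos(tl)*rx+np.array([0,0,np.sin(tl)])
    return rx,ry,n,up
def model(p):
    rx,ry,n,up=axes(p[0]); C=p[1:4]
    return [C+s*80*ry+p[4]*(np.cos(a)*up-np.sin(a)*ry) for s in(1,0,-1) for a in ang]
obs=np.array([D[k][c] for k in 'LMR' for c in D[k]])
def res(p):
    rx,ry,n,up=axes(p[0])
    return np.r_[(proj('wrist',np.array(model(p)),z)-obs).ravel(), ((p[1:4]-pl['c'])@pl['n']-2.1)/1.0]
if __name__=='__main__':
    s=least_squares(res,[.129,550,-163,65,32]); p=s.x
    print(p,abs(s.fun).max(),s.fun[-1]); np.save('pics/fit.npy',p)
    rx,ry,n,up=axes(p[0])
    st={'L':((147,198),(125,148)),'M':((391,186),(396,130)),'R':((636,172),(631,115))}
    K,Rc,tc=cam('wrist',z);o=-Rc.T@tc
    for k,sg in zip('LMR',(1,0,-1)):
        C=p[1:4]+sg*80*ry; T=C+38*n
        uv=np.array(st[k])/2.7+[180,150]
        ray=np.c_[uv,[1,1]]@np.linalg.inv(K).T@Rc; Q=o+ray*(((T-o)@n)/(ray@n))[:,None]
        w=Q-T; print(k,'C',C.round(1),'axis top px',proj('wrist',T,z).round(1), [(round(x@up,1),round(-x@ry,1)) for x in w],'ang',np.arctan2(-(w[1]-w[0])@ry,(w[1]-w[0])@up), np.arctan2(-w[1]@ry,w[1]@up))
E
python3 fit.py
```

```text
[ 1.86638998e-01  5.26007375e+02 -1.73736595e+02  5.44648534e+01
  3.19789841e+01] 0.18950232974805203 -0.15365811659338058
L C [511.2 -95.1  54.5] axis top px [[233.  224.1]] [(np.float64(0.6), np.float64(1.4)), (np.float64(18.1), np.float64(-3.4))] ang -0.26506804424555597 -0.18459961700811528
M C [ 526.  -173.7   54.5] axis top px [[324.2 218.9]] [(np.float64(-0.0), np.float64(0.6)), (np.float64(19.0), np.float64(3.1))] ang 0.1298739460166166 0.15956536878573274
R C [ 540.9 -252.3   54.5] axis top px [[414.9 213.7]] [(np.float64(-0.0), np.float64(0.5)), (np.float64(19.6), np.float64(-1.8))] ang -0.11750816713540922 -0.09020383426340908
```

```bash
cat > dial.py <<'E'
from fit import *
p=np.load('pics/fit.npy'); rx,ry,n,up=axes(p[0]); C0=p[1:4]
def Rt(a):
    zt=-n; x=np.cos(a)*up-np.sin(a)*ry; return np.c_[x,np.cross(zt,x),zt]
def pose(sg,a,h=39): return C0+sg*80*ry+h*n, Rt(a)
E
python3 - <<'E'
from dial import *
for sg,a,b in((1,-.2,1.047),(0,.14,-.349),(-1,-.1,-1.047)):
  for x in(a,b):
    print(sg,x,ctrl.solve_ik(*pose(sg,x)),ctrl.solve_ik(*pose(sg,x,110)))
ctrl.move_ptp(*pose(1,-.2,90))
ctrl.gripper_to(34,40)
print(sensors.read_state()['grip_width'],ctrl.tcp_to_tips)
print(ctrl.move_l(pose(1,-.2)[0],vel=80,threshold=8))
s=save('wrist','b2');print(s['t'],s['force'],(s['eef_pos']-pose(1,-.2)[0]).round(2))
E
```

```text
1 -0.2 [-0.53383793  0.10518444  2.12854697  0.49307478  0.62988419  0.28904947] [-0.58896886 -0.08739272  2.14797996  0.42271027  0.80565883  0.34220663]
1 1.047 [-0.53383793  0.10518444  2.12854697  0.49307478  0.62988419  1.53604947] [-0.58896886 -0.08739272  2.14797996  0.42271027  0.80565883  1.58920663]
0 0.14 [-0.67261392  0.19088126  2.02589492  0.52112124  0.69828478  0.4862226 ] [-0.72844464  0.02102136  2.0436976   0.46016265  0.85456321  0.52917589]
0 -0.349 [-0.67261392  0.19088126  2.02589492  0.52112124  0.69828478 -0.0027774 ] [-0.72844464  0.02102136  2.0436976   0.46016265  0.85456321  0.04017589]
-1 -0.1 [-0.78000682  0.28809967  1.89852847  0.52452371  0.76773116  0.15642072] [-0.83324567  0.13903551  1.91487688  0.47522151  0.90596848  0.18834126]
-1 -1.047 [-0.78000682  0.28809967  1.89852847  0.52452371  0.76773116 -0.79057928] [-0.83324567  0.13903551  1.91487688  0.47522151  0.90596848 -0.75865874]
34.312058662699926 25.0
False
3.7333 [0.0273389  0.16753014 0.15186812] [ 0.1  -0.03  0.08]
```

View pics/b2.png

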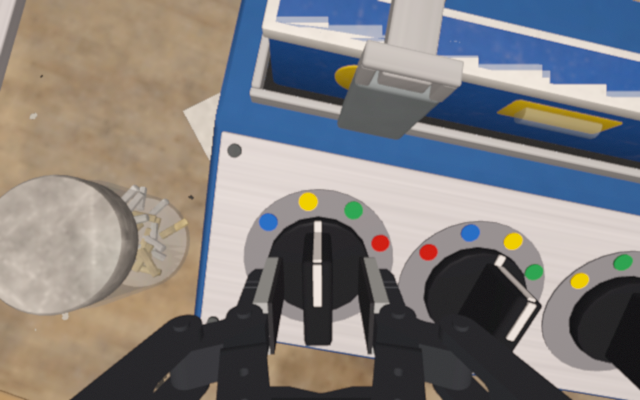

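The left dial's bar (stripe at u≈318) sits centred between the pads (u≈275 and 365) and is aligned with them. I'll grip it and turn it.

```bash
cat >> dial.py <<'E'
def turn(sg,a,b):
    ctrl.gripper_to(5,40); s=sensors.read_state(); print('grip',s['grip_width'],s['force'].round(1))
    q=np.array(s['q']); q0=q.copy(); q[5]=q0[5]+(b-a); 
    q=ctrl.solve_ik(*pose(sg,b)); print('dq',(np.array(q)-q0).round(3)); ctrl.set_joints(q)
    s=sensors.read_state(); print('F',s['force'].round(1),s['wrist_torque'].round(2),(s['eef_pos']-pose(sg,b)[0]).round(2), np.arctan2(-s['eef_rot'][:,0]@ry,s['eef_rot'][:,0]@up))
    ctrl.gripper_to(34); ctrl.move_l(pose(sg,b,95)[0],vel=150)
E
python3 - <<'E'
from dial import *
turn(1,-.2,1.047)
s=save('wrist','b3');print(s['t'])
E
```

```text
grip 11.165509858040645 [-2.6  5.   6.5]
dq [-1.000e-03  2.000e-03 -1.000e-03 -1.000e-03 -3.000e-03  1.247e+00]
F [-7.2 -2.5  4.8] [-0.38  0.92 -0.21] [-0.66 -0.62  0.28] 1.046163771605749
6.1167
```

View pics/b3.png

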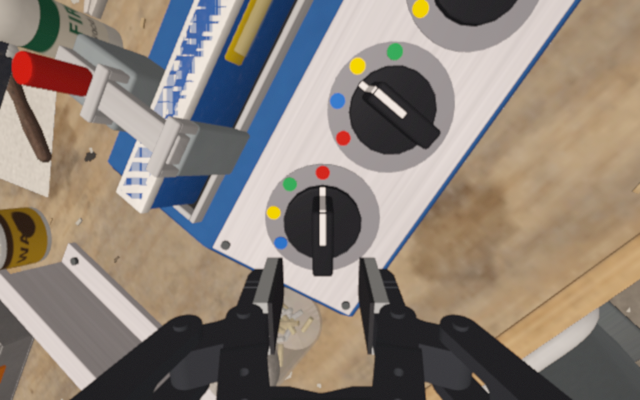

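Run:
```python
from dial import *
for sg,a,b in((0,.14,-.349),(-1,-.1,-1.047)):
    ctrl.move_ptp(*pose(sg,a,95)); print('hit',ctrl.move_l(pose(sg,a)[0],vel=100,threshold=8))
    turn(sg,a,b)
ctrl.move_ptp(*pose(0,0,150))
s=save('wrist','b4');print(s['t'])
p=np.load('pics/b4.npz')['p'];cv2.imwrite('pics/b4c.png',cv2.resize(p[130:330,150:490],None,fx=2.3,fy=2.3,interpolation=cv2.INTER_CUBIC)[:,:,::-1])
```

```text
hit False
grip 11.52681384666636 [-2.   2.5  6.1]
dq [-0.     0.002  0.    -0.001 -0.002 -0.489]
F [-3.5  5.5  8.4] [0.94 0.13 0.44] [-0.06  1.51  0.95] -0.34932570252547934
hit False
grip 11.103742035016188 [-3.4  3.6  5.9]
dq [-0.     0.002 -0.    -0.001 -0.003 -0.947]
F [-7.8  7.  10.1] [0.99 0.7  0.53] [-1.28  2.33  0.48] -1.0476840259261755
13.9
```

View pics/b4.png

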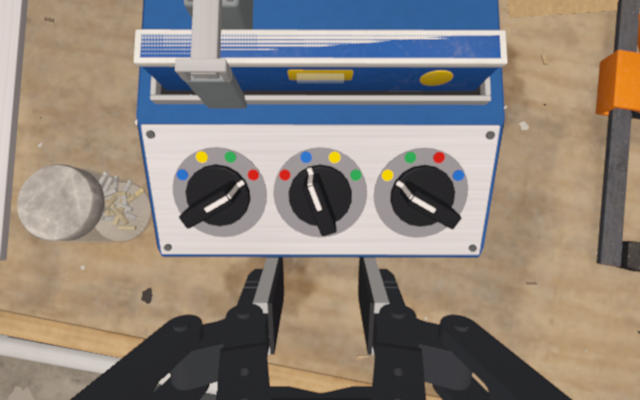

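View pics/b4c.png

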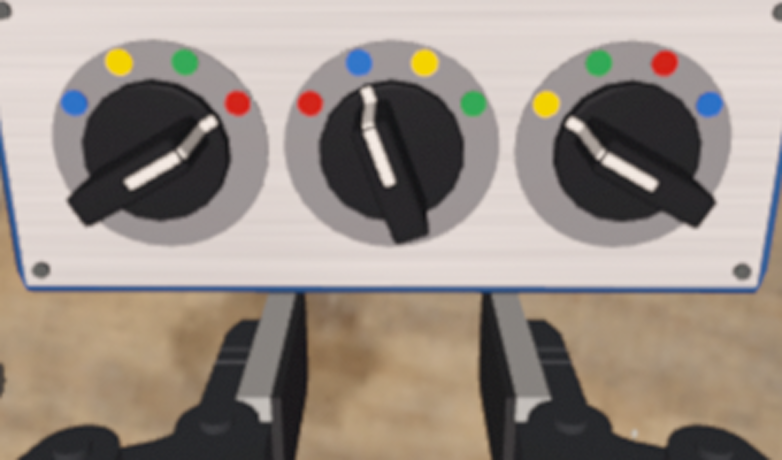

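```bash
cat >> dial.py <<'E'
def Rd(th): # tool down, tool x at world angle th
    x=np.array([np.cos(th),np.sin(th),0]); zt=np.array([0,0,-1.]); return np.c_[x,np.cross(zt,x),zt]
E
python3 - <<'E'
from dial import *
z=np.load('pics/b4.npz'); K,Rc,tc=cam('wrist',z);o=-Rc.T@tc
for k,sg,sgm in(('L',1,((130,184),(183,153))),('M',0,((390,184),(371,132))),('R',-1,((655,187),(602,156)))):
    T=C0+sg*80*ry+38*n; uv=np.array(sgm)/2.3+[150,130]
    ray=np.c_[uv,[1,1]]@np.linalg.inv(K).T@Rc; Q=o+ray*(((T-o)@n)/(ray@n))[:,None]; w=Q[1]-Q[0]
    print(k,np.arctan2(-w@ry,w@up))
ctrl.move_ptp([612,-140,290],Rd(p[0]))
s=save('wrist','b5');print(s['t'])
E
```

```text
L 1.0390853949104353
M -0.3324688359033634
R -1.043933374123654
14.7083
```

View pics/b5.png

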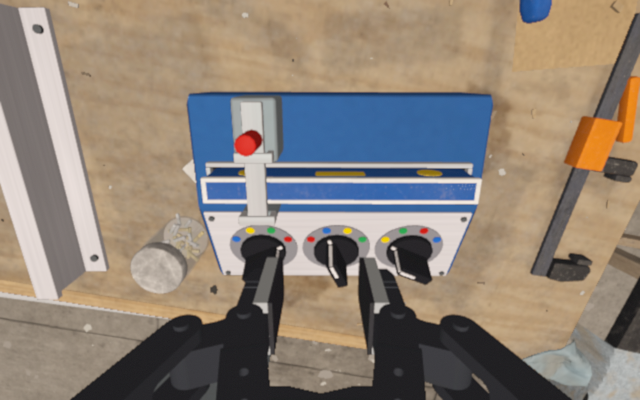

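Run:
```python
from dial import *
z=np.load('pics/b5.npz');d=z['d'].astype(float);im=z['p']
v,u=np.mgrid[0:400,0:640]; X=unproj('wrist',u,v,d,z)
M=C0 # rack-aligned coords relative to middle dial centre
def loc(x): w=x-M; return np.stack([w@rx,w@ry,x[...,2]],-1)
L=loc(X)
for v0 in range(95,225,5): print(v0,[tuple(L[v0,u0].round(0).astype(int)) for u0 in (238,248,257,267,276,330)])
hsv=cv2.cvtColor(im,cv2.COLOR_RGB2HSV)
r=((hsv[...,0]<8)|(hsv[...,0]>172))&(hsv[...,1]>150)&(v<165)&(v>120)&(u>230)&(u<270)
zz=L[...,2][r]; top=r&(L[...,2]>np.percentile(zz,70)); print('knob',np.percentile(zz,[5,50,95,99]),np.median(L[top],0),L[r].min(0),L[r].max(0),r.sum())
# level top
t=(L[...,2]>112)&(L[...,2]<124)&(v>165)&(v<215)&(u>190)&(u<490); t&=~((u>240)&(u<280))
print('level',t.sum(),np.median(L[t],0),np.percentile(L[t],[0.5,99.5],axis=0))
uv=np.c_[u[t],v[t]].astype(np.float32); print(cv2.minAreaRect(L[t][:,:2].astype(np.float32)))
cv2.imwrite('pics/b5c.png',cv2.resize(im[85:235,185:345],None,fx=4,fy=4,interpolation=cv2.INTER_CUBIC)[:,:,::-1])
```

```text
95 [(np.int64(163), np.int64(92), np.int64(73)), (np.int64(163), np.int64(81), np.int64(82)), (np.int64(163), np.int64(73), np.int64(81)), (np.int64(163), np.int64(64), np.int64(80)), (np.int64(163), np.int64(56), np.int64(81)), (np.int64(163), np.int64(8), np.int64(74))]
100 [(np.int64(161), np.int64(81), np.int64(123)), (np.int64(161), np.int64(73), np.int64(122)), (np.int64(161), np.int64(66), np.int64(122)), (np.int64(161), np.int64(58), np.int64(123)), (np.int64(161), np.int64(52), np.int64(116)), (np.int64(159), np.int64(8), np.int64(76))]
105 [(np.int64(157), np.int64(81), np.int64(122)), (np.int64(158), np.int64(72), np.int64(131)), (np.int64(158), np.int64(65), np.int64(131)), (np.int64(157), np.int64(58), np.int64(123)), (np.int64(157), np.int64(52), np.int64(120)), (np.int64(154), np.int64(8), np.int64(73))]
110 [(np.int64(153), np.int64(81), np.int64(123)), (np.int64(154), np.int64(72), np.int64(132)), (np.int64(154), np.int64(65), np.int64(130)), (np.int64(154), np.int64(59), np.int64(124)), (np.int64(153), np.int64(52), np.int64(119)), (np.int64(150), np.int64(8), np.in
[... 5818 characters left out ...]
(np.int64(40), np.int64(101), np.int64(71)), (np.int64(67), np.int64(76), np.int64(136)), (np.int64(66), np.int64(69), np.int64(136)), (np.int64(66), np.int64(61), np.int64(135)), (np.int64(41), np.int64(62), np.int64(71)), (np.int64(40), np.int64(7), np.int64(70))]
knob [142.84665174 160.72290669 162.04951779 162.68436512] [132.68835415  70.14123033 161.56934357] [125.4813231   16.99206155 137.3407513 ] [174.74441487  76.63412179 406.52563987] 472
level 6415 [ 87.68353504 -16.88092268 119.66037018] [[  75.64495712 -117.07239665  112.86162575]
 [  97.99690579  116.96495866  121.53323376]]
((86.67803955078125, 0.0634918212890625), (23.196773529052734, 237.42947387695312), 0.09294251352548599)
```

View pics/b5c.png

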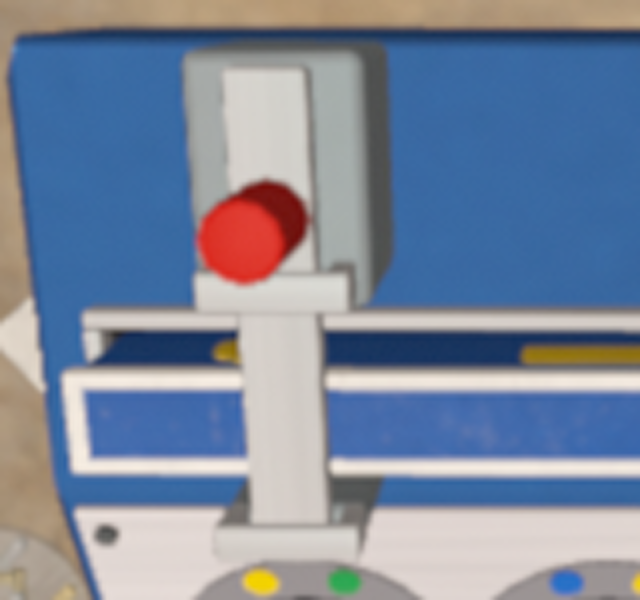

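Run:
```python
from dial import *
R=Rd(p[0]); K0=C0+133*rx+70*ry
def P(dx,z): 
    w=K0+dx*rx; w[2]=z; return w
ctrl.move_ptp(P(0,158+6+60),R); ctrl.gripper_to(40,40)
print(ctrl.move_l(P(0,164),vel=80,threshold=6))
s=save('wrist','b6');print(s['t'],s['force'].round(1),(s['eef_pos']-P(0,164)).round(2))
```

```text
False
16.3583 [0.9 0.6 0.2] [ 0.48 -0.07  0.5 ]
```

View pics/b6.png

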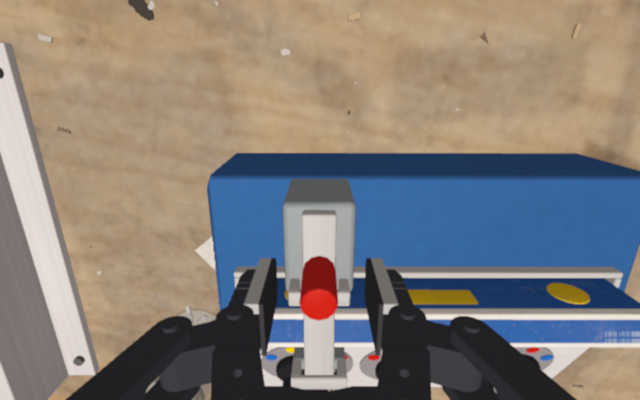

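The knob (318,300) is centred between the pads (265 and 378). I'll grip it and draw the bolt back.

Run:
```python
from dial import *
K0=C0+133*rx+70*ry
def P(dx,z): 
    w=K0+dx*rx; w[2]=z; return w
ctrl.gripper_to(8,60); s=sensors.read_state(); print(s['grip_width'],s['force'].round(1)); e0=s['eef_pos']
print(ctrl.move_l(P(41.5,164),vel=50,threshold=30))
s=sensors.read_state(); print(s['force'].round(1),(s['eef_pos']-e0)@rx,s['grip_width'])
ctrl.gripper_to(40,40); ctrl.move_l(P(41.5,230),vel=200)
R=Rd(p[0]); 
ctrl.move_ptp([612,-140,290],R); s=save('wrist','b7');print(s['t'])
```

```text
13.572686075074948 [-1.6  5.2  4.4]
False
[-5.4  3.1  6.8] 40.10757242097839 13.852760901664059
19.1333
```

View pics/b7.png

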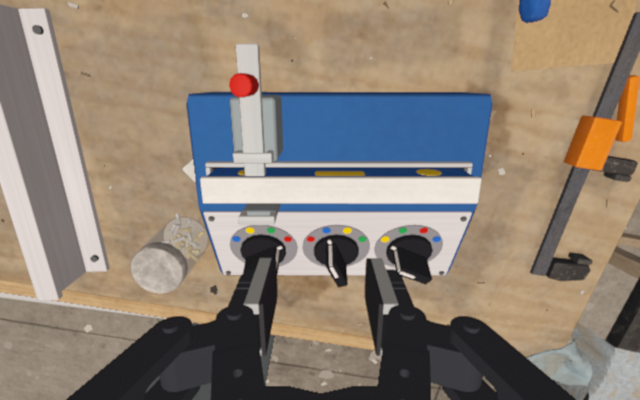

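Run:
```python
from dial import *
z=np.load('pics/b7.npz');d=z['d'].astype(float)
v,u=np.mgrid[0:400,0:640]; X=unproj('wrist',u,v,d,z); w=X-C0; L=np.stack([w@rx,w@ry,X[...,2]],-1)
for v0 in list(range(164,186,2)): print(v0,[tuple(L[v0,u0].round(0).astype(int).tolist()) for u0 in (240,250,257,270)])
t=(abs(L[...,2]-119.5)<5)&(v>165)&(v<215)&(u>190)&(u<490)
print(cv2.minAreaRect(L[t][:,:2].astype(np.float32)),np.median(L[t][:,2]))
r=L[75:95,235:252].reshape(-1,3); r=r[r[:,2]>157]; print('knob',r.mean(0))
cv2.imwrite('pics/b7c.png',cv2.resize(z['p'][140:230,185:335],None,fx=5,fy=5,interpolation=cv2.INTER_CUBIC)[:,:,::-1])
# rail from top view
d=np.load('pics/a_top.npy').astype(float); X=unproj('top',u,v,d)
m=(abs(X[...,2]-71)<5)&(u>255)&(u<300)&(v>185)&(v<300); q=X[m]; print('rail',m.sum(),q.mean(0),cv2.minAreaRect(q[:,:2].astype(np.float32)))
```

```text
164 [(101, 92, 83), (112, 73, 131), (112, 67, 131), (102, 64, 84)]
166 [(99, 92, 83), (110, 73, 130), (110, 67, 130), (100, 64, 83)]
168 [(97, 92, 82), (109, 73, 130), (109, 67, 131), (98, 64, 84)]
170 [(97, 91, 90), (107, 73, 131), (107, 67, 131), (98, 63, 91)]
172 [(99, 88, 103), (106, 73, 132), (106, 67, 132), (98, 62, 98)]
174 [(98, 87, 107), (104, 73, 130), (104, 68, 130), (98, 61, 105)]
176 [(97, 86, 112), (97, 77, 112), (97, 71, 112), (97, 60, 112)]
178 [(98, 84, 119), (98, 76, 120), (98, 70, 119), (97, 59, 119)]
180 [(96, 84, 120), (96, 76, 118), (96, 70, 120), (96, 59, 120)]
182 [(94, 85, 119), (94, 76, 119), (95, 70, 121), (94, 59, 120)]
184 [(93, 84, 121), (92, 76, 119), (93, 70, 120), (92, 59, 119)]
((82.7115249633789, 0.2891387939453125), (237.22239685058594, 44.45478439331055), 86.58969116210938) 119.62877215643925
knob [172.40145135  67.9470091  160.97634296]
rail 789 [557.50152622 163.02145039  69.34607236] ((557.9202270507812, 163.14508056640625), (299.3418884277344, 24.452611923217773), 11.293654441833496)
```

View pics/b7c.png

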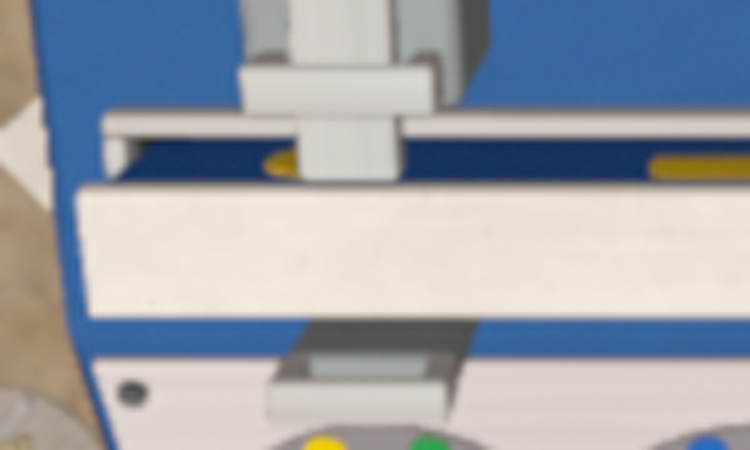

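Run:
```python
from dial import *
th=np.radians(11.29)
for a in (th+np.pi/2,th-np.pi/2):
    for z in (115,250,290): print(round(a,3),z,ctrl.solve_ik([557.9,163.1,z],Rd(a)))
print(ctrl.solve_ik(C0+87*rx,Rd(p[0])))
```

```text
1.768 115 [ 1.35570759e-01  3.70959659e-01  1.64668577e+00 -4.44089210e-16
  1.12394722e+00 -6.14769132e-02]
1.768 250 [ 1.35570759e-01  2.24736359e-01  1.53288447e+00 -4.44089210e-16
  1.38397183e+00 -6.14769132e-02]
1.768 290 [ 1.35570759e-01  1.95674802e-01  1.48438246e+00 -4.44089210e-16
  1.46153540e+00 -6.14769132e-02]
-1.374 115 None
-1.374 250 None
-1.374 290 None
[-3.89161375e-01  5.44745598e-01  1.53697255e+00 -4.44089210e-16
  1.05987451e+00  9.94995954e-01]
```

Run:
```python
from dial import *
ctrl.move_ptp([560,163,245],Rd(np.radians(101.29)))
s=save('wrist','b8');print(s['t'])
```

```text
20.3667
```

View pics/b8.png

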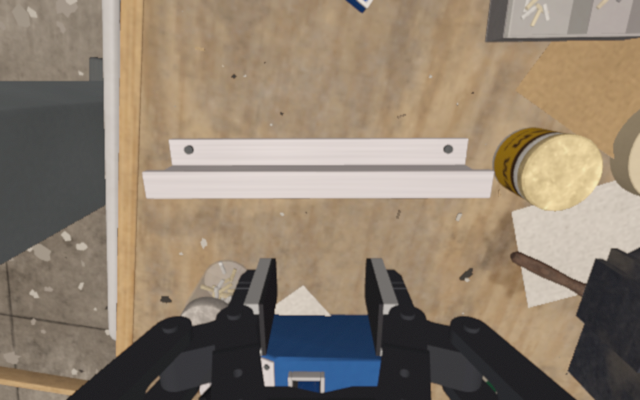

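```bash
cat > edge.py <<'E'
from dial import *
def quad(name,zpl,tol,roi):
    z=np.load(f'pics/{name}.npz');d=z['d'].astype(float);v,u=np.mgrid[0:400,0:640];X=unproj('wrist',u,v,d,z)
    m=(abs(X[...,2]-zpl)<tol)&(u>roi[0])&(u<roi[2])&(v>roi[1])&(v<roi[3])
    n,lab,st,_=cv2.connectedComponentsWithStats(m.astype(np.uint8)); i=1+np.argmax(st[1:,4]); m=lab==i
    zz=np.median(X[m][:,2]); c,_=cv2.findContours(m.astype(np.uint8),0,1); 
    r=cv2.minAreaRect(np.argwhere(m)[:,::-1].astype(np.float32)); bx=cv2.boxPoints(((r[0][0],r[0][1]),(r[1][0]+1,r[1][1]+1),r[2]))
    Q=onplane('wrist',bx,zz,z); 
    c=Q.mean(0); a,b=Q[1]-Q[0],Q[2]-Q[1]; l=a if np.linalg.norm(a)>np.linalg.norm(b) else b
    print(name,'z',zz,'c',c.round(2),np.linalg.norm(a).round(1),np.linalg.norm(b).round(1),'ang',np.degrees(np.arctan2(l[1],l[0])).round(2), bx.round(1).tolist())
    return c,l
E
python3 - <<'E'
from edge import *
quad('b8',70,6,(130,160,510,210))
c,_=quad('b5',119.5,5,(195,165,490,208)); w=c-C0; print('lvl',w@rx,w@ry)
c,_=quad('b7',119.5,5,(195,177,490,206)); w=c-C0; print('lvl',w@rx,w@ry)
E
```

```text
b8 z 70.89106479577072 c [559.24 161.63  70.89] 298.4 26.2 ang 11.34 [[141.5, 169.5], [493.5, 169.5], [493.5, 198.5], [141.5, 198.5]]
b5 z 119.89827495160768 c [ 615.04 -186.06  119.9 ] 24.0 181.0 ang -79.15 [[265.5, 203.5], [265.5, 176.5], [481.5, 176.5], [481.5, 203.5]]
lvl 85.2009140135872 -28.626750670975845
b7 z 119.87782608920755 c [ 609.02 -158.59  119.88] 236.1 23.4 ang -79.27 [[199.5, 177.5], [480.5, 177.5], [480.5, 203.5], [199.5, 203.5]]
lvl 84.38080648335877 -0.5162888818646506
```

Run:
```python
from edge import *
def edges(prof,off):
    g=np.gradient(prof); 
    out=[]
    for i in np.argsort(-abs(g))[:6]:
        out.append((round(float(off+i),1),round(float(g[i]),1)))
    return sorted(out)
def run(name,vr,ur,vband,us,zpl,mid):
    z=np.load(f'pics/{name}.npz'); s=z['p'].astype(float); s=s[...,0]  # red channel: contrast vs blue & wood
    for (a,b) in us: print(name,'rows',(a,b),edges(s[vr[0]:vr[1],a:b].mean(1),vr[0]))
    print(name,'L',edges(s[vband[0]:vband[1],ur[0]:ur[0]+40].mean(0),ur[0])); print(name,'R',edges(s[vband[0]:vband[1],ur[1]-40:ur[1]].mean(0),ur[1]-40))
run('b7',(165,215),(185,500),(183,198),[(205,230),(290,340),(440,470)],119.5,0)
run('b8',(155,210),(125,515),(174,194),[(200,240),(300,340),(420,460)],70,0)
```

```text
b7 rows (205, 230) [(167.0, -59.2), (176.0, 56.7), (177.0, 53.8), (203.0, -76.9), (204.0, -53.8), (211.0, 62.5)]
b7 rows (290, 340) [(167.0, -78.8), (168.0, -50.4), (177.0, 48.8), (203.0, -73.2), (204.0, -56.5), (211.0, 58.7)]
b7 rows (440, 470) [(167.0, -63.5), (176.0, 57.7), (177.0, 53.7), (203.0, -67.0), (204.0, -62.8), (211.0, 61.9)]
b7 L [(196.0, -38.2), (197.0, -34.0), (199.0, 20.0), (200.0, 58.4), (201.0, 64.0), (202.0, 31.8)]
b7 R [(477.0, -4.0), (478.0, -13.6), (479.0, -22.8), (480.0, -19.2), (481.0, -7.5), (482.0, -0.9)]
b8 rows (200, 240) [(164.0, -26.7), (165.0, -35.3), (171.0, 35.7), (172.0, 26.7), (197.0, -18.5), (198.0, -22.3)]
b8 rows (300, 340) [(164.0, -30.8), (165.0, -38.2), (171.0, 35.2), (172.0, 25.8), (197.0, -19.8), (198.0, -19.6)]
b8 rows (420, 460) [(164.0, -32.6), (165.0, -29.2), (170.0, 24.9), (171.0, 30.6), (197.0, -21.4), (198.0, -18.9)]
b8 L [(136.0, -12.9), (138.0, 11.9), (139.0, 6.8), (143.0, 11.4), (144.0, 12.5), (145.0, 8.5)]
b8 R [(491.0, -12.0), (492.0, -12.6), (510.0, -14.1), (511.0, -13.7), (513.0, 14.9), (514.0, 19.9)]
```

Run:
```python
from edge import *
z7=np.load('pics/b7.npz');z8=np.load('pics/b8.npz')
a=onplane('wrist',[(200.6,176.6),(479.4,176.6),(479.4,203.5),(200.6,203.5),(210,176.6),(460,176.6)],119.5,z7)
c=a[:4].mean(0); w=c-C0; print('level',c,w@rx,w@ry,np.linalg.norm(a[0]-a[1]),np.linalg.norm(a[1]-a[2]),np.degrees(np.arctan2(*(a[0]-a[1])[[1,0]])),np.degrees(p[0])+90)
b=onplane('wrist',[(144,171.5),(491.6,171.0),(491.6,197.5),(144,197.6)],70,z8); c=b.mean(0); 
print('rail',c,np.linalg.norm(b[0]-b[1]),np.linalg.norm(b[1]-b[2]),[np.degrees(np.arctan2(*(b[i]-b[j])[[1,0]])) for i,j in((1,0),(2,3))])
# in tool frames at measurement orientation
for nm,zz,cc in(('lvl',z7,a[:4].mean(0)),('rail',z8,c)): print(nm,'tool-frame',(zz['rot'].T@(cc-zz['pos'])).round(2))
```

```text
level [ 609.29072046 -158.55010451  119.5       ] 84.65496521955407 -0.5310802449091465 234.33996294648796 24.196120454949686 100.72528172015623 100.69362686954183
rail [559.57829548 161.10142347  70.        ] 296.0966383549577 24.05339362964779 [np.float64(11.425281409019156), np.float64(11.35554153385921)]
lvl tool-frame [ -4.96  17.96 169.22]
rail tool-frame [ -1.52  -0.94 174.56]
```

Run:
```python
from edge import *
for nm,u0 in(('b5',330),('b7',330)):
    z=np.load(f'pics/{nm}.npz')
    for v0 in (178,184,190,196,202):
        x=unproj('wrist',u0,v0,float(z['d'][v0,u0]),z); y=onplane('wrist',[(u0,v0)],x[2],z)[0]
        print(nm,v0,(x-C0)@rx,(y-C0)@rx,x[2],z['d'][v0,u0])
    print(z['pos'],(z['pos']-C0)@rx,z['rot'].round(4).tolist())
```

```text
b5 178 95.87895183327434 95.87895183327434 120.24658769971717 295.8587
b5 184 90.59679131680562 90.59679131680562 120.06192747576878 297.7597
b5 190 85.37215603261905 85.37215603261903 120.28461037879381 299.25693
b5 196 79.70139044640658 79.70139044640658 119.30240510442715 302.0387
b5 202 74.42203966831832 74.42203966831832 119.74582751813361 303.34518
[ 611.37437083 -139.79817235  288.37403056] 90.18198796456596 [[0.9824, 0.1866, -0.0025], [0.1866, -0.9824, 0.001], [-0.0023, -0.0014, -1.0]]
b7 178 95.1319797814517 95.1319797814517 118.47995999876785 298.06433
b7 184 90.32455659833326 90.32455659833336 120.07569032300789 298.12302
b7 190 84.9826098152863 84.98260981528631 119.93271147169008 299.99966
b7 196 79.56643848140394 79.56643848140405 119.76777793551572 301.92126
b7 202 73.78693160948228 73.7869316094824 118.74704151576056 304.77036
[ 611.14282731 -140.19309122  288.73760387] 89.88118546840444 [[0.9829, 0.1844, -0.0017], [0.1844, -0.9829, 0.0012], [-0.0014, -0.0015, -1.0]]
```

```bash
for i in 1 2; do python3 - <<'E'
from edge import *
print(optics.camera_params('wrist')['T_tool_cam'].tolist())
z=np.load('pics/b5.npz');d=z['d'].astype(float)
v,u=np.mgrid[0:400,0:640]; X=unproj('wrist',u,v,d,z); w=X-C0
print((w@rx)[190,330],((X[190,330]-C0)@rx),C0,p)
x=unproj('wrist',330,190,float(z['d'][190,330]),z);print(x,X[190,330],d[190,330])
E
done
```

```text
[[0.0016157757729006927, -0.9458289129319721, -0.3246614494062589, 82.8305259389121], [0.9999981492671164, 0.0011891775758711394, 0.0015123885190559843, 1.0085348011654727], [-0.0010443806735256872, -0.3246632922253672, 0.9458290838996187, -118.34315309013601], [0.0, 0.0, 0.0, 1.0]]
85.37215603261903 85.37215603261905 [ 526.00737473 -173.73659545   54.4648534 ] [ 1.86638998e-01  5.26007375e+02 -1.73736595e+02  5.44648534e+01
  3.19789841e+01]
[ 608.35345708 -149.72168865  120.28461038] [ 608.35345708 -149.72168865  120.28461038] 299.2569274902344
[[0.0016157757729006927, -0.9458289129319721, -0.3246614494062589, 82.8305259389121], [0.9999981492671164, 0.0011891775758711394, 0.0015123885190559843, 1.0085348011654727], [-0.0010443806735256872, -0.3246632922253672, 0.9458290838996187, -118.34315309013601], [0.0, 0.0, 0.0, 1.0]]
85.37215603261903 85.37215603261905 [ 526.00737473 -173.73659545   54.4648534 ] [ 1.86638998e-01  5.26007375e+02 -1.73736595e+02  5.44648534e+01
  3.19789841e+01]
[ 608.35345708 -149.72168865  120.28461038] [ 608.35345708 -149.72168865  120.28461038] 299.2569274902344
```

```bash
python3 - <<'E'
from edge import *
f=lambda:(print(optics.camera_params('wrist')['T_tool_cam'][:3].round(4).ravel().tolist(),sensors.read_state()['t']))
f(); print(optics.camera_params('wrist')['mtx'].tolist()); save('wrist','b9'); f()
a=np.load('pics/b8.npz');b=np.load('pics/b9.npz'); print(abs(a['p'].astype(int)-b['p']).mean(),a['pos'],b['pos'])
f()
print(optics.camera_params('top')['t'],optics.camera_params('scene')['t'])
E
sleep 1; python3 -c "
from plant import optics;print(optics.camera_params('wrist')['T_tool_cam'][:3,3])"
```

```text
[0.0016, -0.9458, -0.3247, 82.8305, 1.0, 0.0012, 0.0015, 1.0085, -0.001, -0.3247, 0.9458, -118.3432] 20.4167
[[352.87465487983064, 0.0, 320.5900683901876], [0.0, 352.87465487983064, 202.32043885076425], [0.0, 0.0, 1.0]]
[0.0016, -0.9458, -0.3247, 82.831, 1.0, 0.0012, 0.0015, 1.0089, -0.001, -0.3247, 0.9458, -118.3429] 20.4667
1.52667578125 [560.26943761 162.87189536 244.5627831 ] [560.53486179 162.40833111 244.8085253 ]
[0.0016, -0.9458, -0.3247, 82.831, 1.0, 0.0012, 0.0015, 1.0089, -0.001, -0.3247, 0.9458, -118.3429] 20.4667
[  39.11729991  663.16024298 1230.78489745] [500.61720993 270.46885294 880.06161012]
[  82.83103565    1.00892474 -118.34293067]
```

```bash
cat >> h.py <<'E'
_save=save
def save(n,name):
    s=_save(n,name)
    if n=='wrist': np.save(f'pics/{name}_T.npy',optics.camera_params('wrist')['T_tool_cam'])
    return s
E
python3 - <<'E'
from edge import *
print(onplane('wrist',[(317.7,184.4)],70,np.load('pics/b9.npz')))
ctrl.move_ptp([560,161,260],Rd(np.radians(191.4)))
ctrl.hold(.2)
s=save('wrist','c1');print(s['t'],s['q'].round(3),s['eef_pos'])
print(optics.camera_params('wrist')['T_tool_cam'][:3,3])
E
```

```text
[[559.79940948 160.72010277  70.        ]]
22.075 [ 0.131  0.22   1.518 -0.     1.404 -1.638] [559.97863051 160.93750402 259.95786496]
[  82.27111089   -0.45055877 -118.34333317]
```

View pics/c1.png

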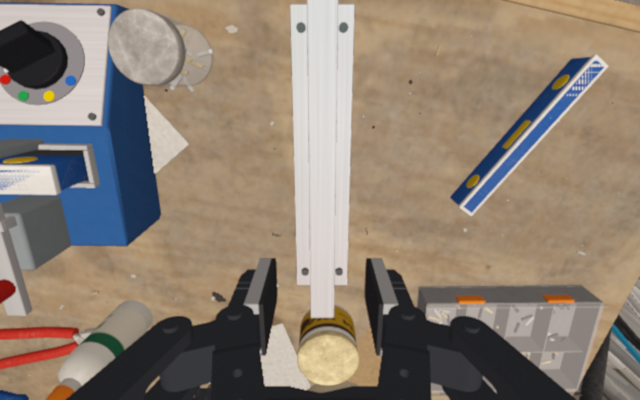

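Run:
```python
from edge import *
z=np.load('pics/c1.npz'); d=z['d'].astype(float)
v,u=np.mgrid[0:400,0:640]; X=unproj('wrist',u,v,d,z)
cs=[]
for v0 in (60,110,160,210,260):
    s=z['p'][v0-8:v0+8].mean((0,2)); g=np.gradient(s[300:348]); e=sorted([(int(300+i),round(g[i],1)) for i in np.argsort(-abs(g))[:8]])
    m=np.where(abs(X[v0,300:350,2]-70)<6)[0]+300; print(v0,m.min(),m.max(),np.median(X[v0,m,2]).round(1),e)
    q=onplane('wrist',[(m.min()-.5,v0),(m.max()+.5,v0)],70,z); cs.append(q.mean(0)); print(np.linalg.norm(q[0]-q[1]))
cs=np.array(cs); th=np.radians(11.4); lat=np.array([-np.sin(th),np.cos(th)])
print(cs.round(1), 'ang',np.degrees(np.arctan2(*(cs[0]-cs[-1])[[1,0]])))
print('lat',cs[:,:2]@lat,'from b8/b9',np.array([559.58,161.1])@lat,np.array([559.8,160.72])@lat,'top',np.array([557.9,163.1])@lat)
m=(abs(X[...,2]-70)<4)&(u>300)&(u<345); vv=np.where(m.any(1))[0]; print(vv.min(),vv.max(), onplane('wrist',[(322,vv.max()+.5)],70,z)[0][:2]@[np.cos(th),np.sin(th)]-150,np.array([559.6,161])@[np.cos(th),np.sin(th)])
```

```text
60 308 336 70.3 [(306, np.float64(-12.1)), (307, np.float64(-6.5)), (308, np.float64(10.0)), (309, np.float64(10.0)), (335, np.float64(-7.3)), (336, np.float64(-8.9)), (338, np.float64(10.0)), (339, np.float64(4.3))]
23.53167838730747
110 308 336 70.7 [(306, np.float64(-3.5)), (307, np.float64(-10.6)), (309, np.float64(9.7)), (310, np.float64(3.6)), (334, np.float64(-4.2)), (335, np.float64(-8.6)), (337, np.float64(8.2)), (338, np.float64(3.9))]
24.579707532087667
160 309 335 70.4 [(300, np.float64(-2.4)), (307, np.float64(-7.5)), (308, np.float64(-6.3)), (309, np.float64(5.4)), (310, np.float64(7.9)), (311, np.float64(2.7)), (334, np.float64(-7.4)), (336, np.float64(4.6))]
23.951273039046846
210 309 334 70.7 [(307, np.float64(-2.6)), (308, np.float64(-8.6)), (310, np.float64(8.8)), (311, np.float64(4.8)), (333, np.float64(-6.1)), (334, np.float64(-9.2)), (336, np.float64(6.9)), (339, np.float64(2.6))]
24.191964771463912
260 310 334 71.2 [(309, np.float64(-4.8)), (311, np.float64(6.0)), (312, np.float64(3.3)), (332, np.float64(-3.3)), (333, np.float64(-6.9)), (335, np.float64(5.3)), (346, np.float64(-16.0)), (347, np.float64(-27.1))]
24.4571514944858
[[463.2 141.6  70. ]
 [501.7 149.5  70. ]
 [543.9 158.1  70. ]
 [590.2 167.1  70. ]
 [641.2 178.   70. ]] ang -168.45120582661596
lat [47.27056615 47.37272476 47.48452146 47.14196195 47.74247016] from b8/b9 47.316591702207965 46.90060404096832 top 49.609198383288344
0 317 580.6605605947266 580.3825811193549
```

```bash
cat >> dial.py <<'E'
def LV(z):
    w=C0+86.9*rx+0.15*ry; w[2]=z; return w
RL=np.radians(191.4)
def RP(z): return np.array([559.7,161.1,z])
E
python3 - <<'E'
from dial import *
R=Rd(p[0]+np.pi/2)
ctrl.move_ptp([590,40,260],Rd(np.pi/2+.6)); ctrl.gripper_to(46,40)
ctrl.move_ptp(LV(190),R); print(sensors.read_state()['q'].round(3))
print(ctrl.move_l(LV(112),vel=80,threshold=6)); ctrl.hold(.1)
s=save('wrist','c2');print(s['t'],s['force'].round(1),(s['eef_pos']-LV(112)).round(2))
E
```

```text
[-3.880e-01  3.800e-01  1.460e+00  1.000e-03  1.301e+00 -5.760e-01]
False
25.35 [ 0.4 -0.4  0.2] [ 0.63 -0.26  0.94]
```

View pics/c2.png

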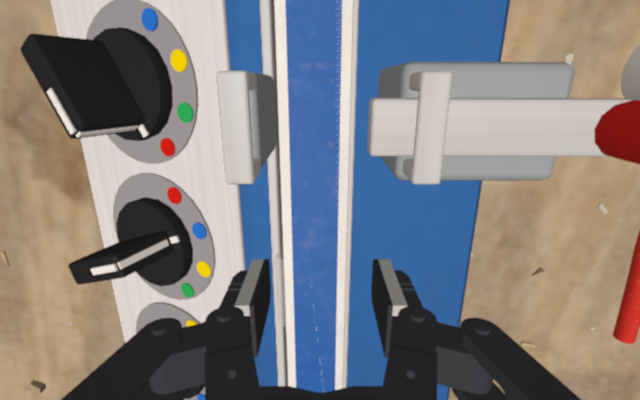

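Run:
```python
from dial import *
ctrl.gripper_to(15,60); s=sensors.read_state(); print(s['grip_width'],s['force'].round(1),(s['eef_pos']-LV(112)).round(2))
hit=ctrl.move_l(LV(150),vel=60,threshold=12); s=sensors.read_state(); print(hit,s['force'].round(1),s['eef_pos'].round(1),s['grip_width'])
if not hit:
    ctrl.move_l(LV(240),vel=150)
s=save('wrist','c3');print(s['t'],s['force'].round(1),s['wrist_torque'].round(2),s['grip_width'])
```

```text
21.32889394787317 [-3.3 -0.6  3.6] [-0.27 -0.2   0.57]
False [-0.   0.7 -3.1] [ 611.2 -157.4  149.9] 21.14236082694243
27.2667 [ 0.6  0.5 -2.6] [-0.04 -0.02  0.01] 21.401395437177538
```

View pics/c3.png

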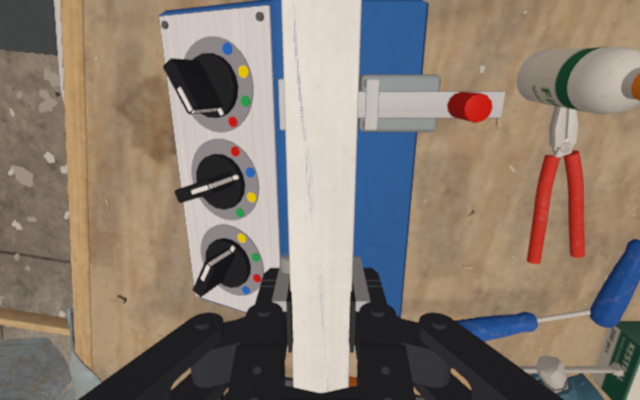

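Run:
```python
from dial import *
ctrl.move_ptp(RP(220),Rd(RL)); ctrl.move_l(RP(120),vel=100,threshold=12); ctrl.hold(.3)
s=save('wrist','c4');print(s['t'],s['force'].round(1),(s['eef_pos']-RP(120)).round(2),s['grip_width'], np.degrees(np.arctan2(s['eef_rot'][1,0],s['eef_rot'][0,0])))
save('scene','c4s'); pp=np.load('pics/c4s.npz')['p']; cv2.imwrite('pics/c4sc.png',cv2.resize(pp[190:330,230:420],None,fx=4,fy=4,interpolation=cv2.INTER_CUBIC)[:,:,::-1])
```

```text
29.9917 [ 0.8 -0.5 -2.3] [0.31 0.07 0.54] 20.8693325560519 -168.59865281830645
```

View pics/c4.png

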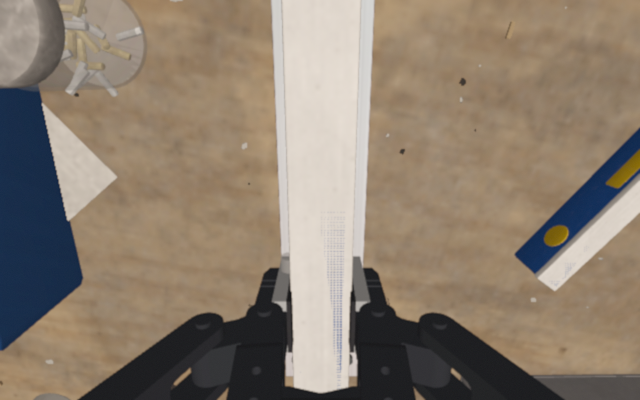

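View pics/c4sc.png

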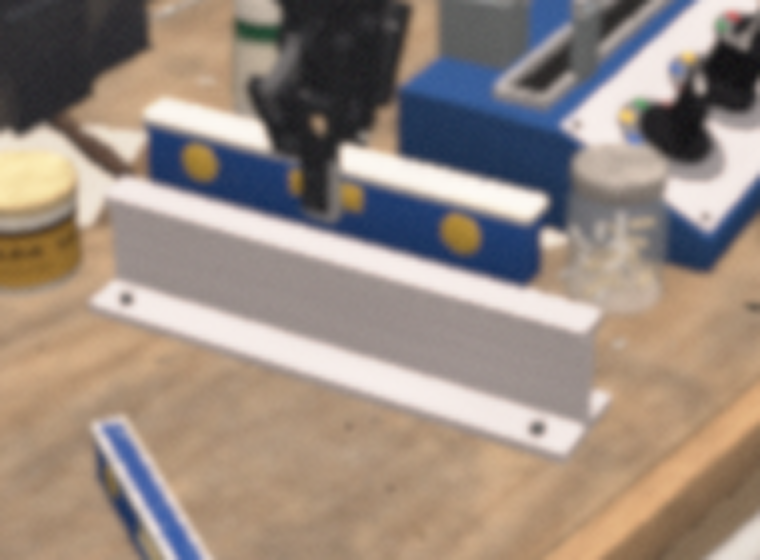

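Run:
```python
from dial import *
th=np.radians(11.4); a=np.array([np.cos(th),np.sin(th),0]); b=np.array([-np.sin(th),np.cos(th),0])
def f(P): return ((proj('scene',P)-[230,190])*4).round(0).tolist()
c=np.array([559.7,161.1,0])
Lv=[c+sx*118.5*a+sy*11*b+[0,0,zz] for zz in(82.5,127.5) for sx,sy in((-1,1),(1,1),(-1,-1),(1,-1))]
Rr=[c+sx*150*a+sy*12*b+[0,0,70] for sx,sy in((-1,1),(1,1),(-1,-1),(1,-1))]
print('lvl',f(Lv)); print('rail',f(Rr))
im=cv2.imread('pics/c4sc.png')
for q,col in((f(Lv),(0,0,255)),(f(Rr),(0,255,0))):
    for x in q: cv2.circle(im,(int(x[0]),int(x[1])),4,col,-1)
cv2.imwrite('pics/c4sd.png',im)
z=np.load('pics/c4.npz')
print('wrist',proj('wrist',Lv,z).round(0).tolist(),'rail',proj('wrist',Rr,z).round(0).tolist())
```

```text
lvl [[527.0, 292.0], [144.0, 184.0], [545.0, 273.0], [166.0, 168.0], [530.0, 215.0], [140.0, 112.0], [548.0, 196.0], [163.0, 97.0]]
rail [[582.0, 331.0], [99.0, 191.0], [601.0, 308.0], [124.0, 174.0]]
wrist [[351.0, -19.0], [339.0, 432.0], [294.0, -19.0], [303.0, 432.0], [365.0, -64.0], [344.0, 520.0], [282.0, -65.0], [298.0, 520.0]] rail [[354.0, -103.0], [339.0, 449.0], [292.0, -103.0], [303.0, 449.0]]
```

View pics/c4sd.png

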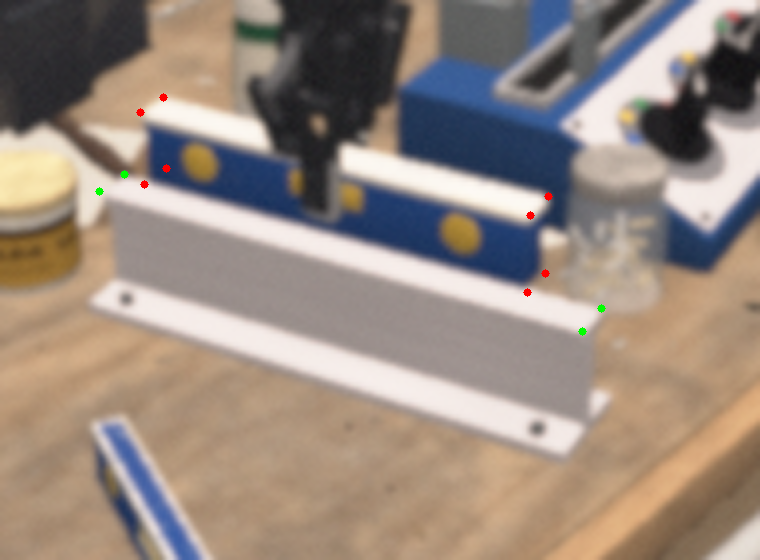

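Run:
```python
from dial import *
hit=ctrl.move_l(RP(105),vel=15,threshold=3); s=sensors.read_state(); print(hit,s['eef_pos'].round(2),s['force'].round(2),s['wrist_torque'].round(2))
ctrl.hold(.2); s=sensors.read_state(); print(s['eef_pos'].round(2),s['force'].round(2),s['wrist_torque'].round(2),s['t'])
save('wrist','c5'); save('scene','c5s'); pp=np.load('pics/c5s.npz')['p']; cv2.imwrite('pics/c5sc.png',cv2.resize(pp[190:330,230:420],None,fx=4,fy=4,interpolation=cv2.INTER_CUBIC)[:,:,::-1])
```

```text
True [559.65 161.04 108.56] [-0.21  0.55  4.74] [ 0.01 -0.08 -0.05]
[559.64 161.05 108.55] [ 1.03 -0.22  6.26] [ 0.09 -0.12  0.07] 31.025
```

View pics/c5sc.png

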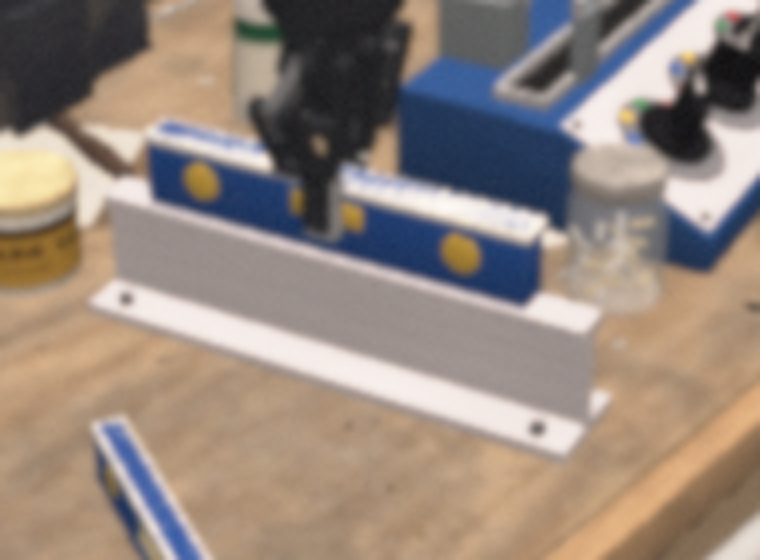

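Run:
```python
from dial import *
s=sensors.read_state(); e=s['eef_pos'].copy(); e[2]=107.9+.3
ctrl.move_l(e,vel=10); s=sensors.read_state(); print(s['eef_pos'].round(2),s['force'].round(2))
ctrl.gripper_to(23.5,20); ctrl.gripper_to(40,20); s=sensors.read_state(); print(s['eef_pos'].round(2),s['force'].round(2),s['grip_width'])
ctrl.hold(.2)
e=s['eef_pos'].copy(); e[2]=245; ctrl.move_l(e,vel=120); s=save('wrist','c6'); print(s['t'])
ctrl.move_ptp([559.7,161.1,290],Rd(np.radians(101.4))); ctrl.hold(.2); s=save('wrist','c7'); print(s['t'])
```

```text
[559.67 161.05 108.56] [-2.02 -1.01  5.49]
[559.55 161.07 107.99] [-0.25  0.56 -0.75] 39.99628266712096
33.5167
35.1667
```

View pics/c6.png

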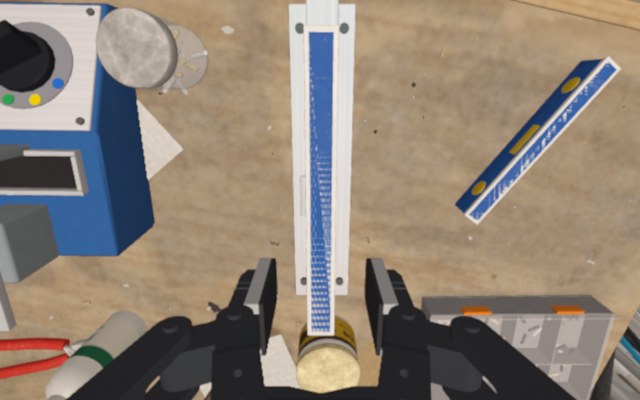

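View pics/c7.png

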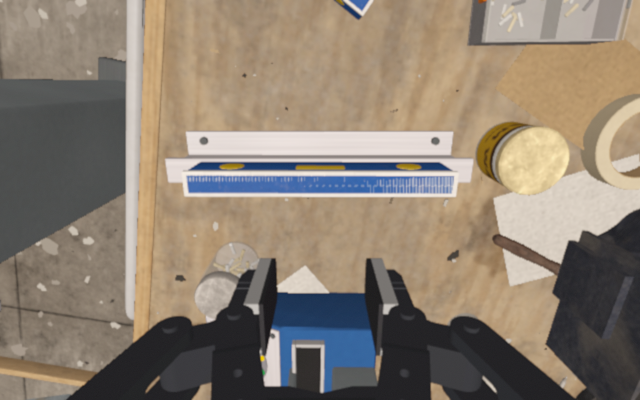

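Standing on the rail and upright. I'll measure how well the level is centred, relative to the rail in the same pictures, and check the rack.

Run:
```python
from dial import *
th=np.radians(11.4);a=np.array([np.cos(th),np.sin(th)]);b=np.array([-np.sin(th),np.cos(th)])
z=np.load('pics/c7.npz');d=z['d'].astype(float);v,u=np.mgrid[0:400,0:640];X=unproj('wrist',u,v,d,z)
m=(abs(X[...,2]-115)<5)&(u>150)&(u<500)&(v>150)&(v<215); A=X[m]
print('level z',np.median(A[:,2]),cv2.minAreaRect(A[:,:2].astype(np.float32)))
for nm,mm in(('lvl',m),('rail',(abs(X[...,2]-70)<4)&(u>150)&(u<500)&(v>150)&(v<215))):
    q=X[mm][:,:2]; l=q@a; t=q@b; print(nm,'lon',np.percentile(l,[.3,99.7]).round(1),'mid',round((np.percentile(l,.3)+np.percentile(l,99.7))/2,2),'lat',np.percentile(t,[1,99]).round(1))
# end-depth flatness
for s in(-1,1):
    k=m&(s*(X[...,:2]@a-580.5)>80); print('end',s,X[k][:,2].mean().round(2))
R=Rd(p[0]); ctrl.move_ptp([590,-120,300],R); ctrl.hold(.3); s=save('wrist','c8'); print(s['t']); save('top','c8t')
```

```text
level z 115.82624234709257 ((560.4150390625, 160.3977508544922), (237.26211547851562, 23.004486083984375), 11.472482681274414)
lvl lon [463.6 698.4] mid 581.0 lat [35.4 57.6]
rail lon [430.8 729.4] mid 580.07 lat [35.9 59.4]
end -1 115.6
end 1 115.87
36.6083
```

View pics/c8.png

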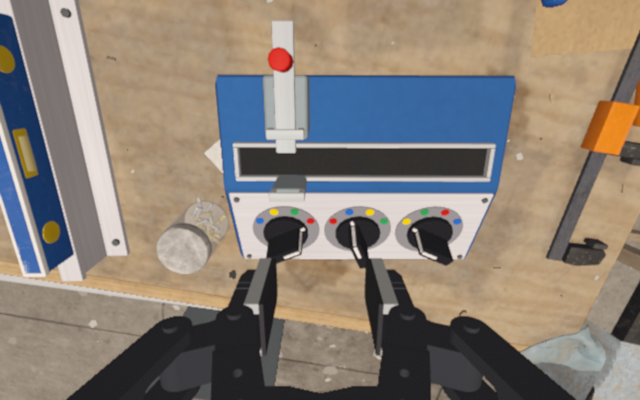

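View pics/c8t.png

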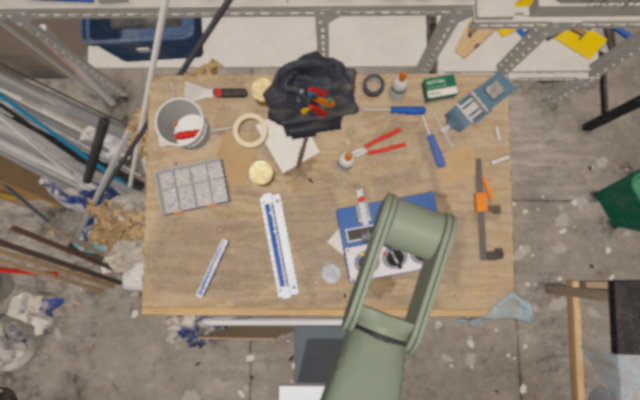

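```bash
python3 -c "
from plant import ctrl,sensors
ctrl.finish_job();print(sensors.read_state()['t'])"
```

```text
the job is handed in; nothing more can be done
the job is handed in; nothing more can be done
```

The job is done and handed in at about 36.6 s of the 72 s allowed. The gripper was clear of everything at the end.

- **Dials:** I turned left to red, middle to blue and right to yellow before touching the bolt. The camera measured 1.039, −0.332 and −1.044 rad, each within 0.02 rad of its dot. They still looked on the code in the last picture.
- **Bolt:** I drew it about 40 mm, to its full travel. Its tip then sat about 5 mm clear of the level's rear face, and it was still drawn in the last picture.
- **Level:** I took the larger one, which stood in the rack (237 mm long, against about 177 mm for the loose one). I set it on the rail with light contact (wrist force about 6 N) and let go. It stands upright on its base, 11.5° against the rail's 11.4°. It is about 1 mm off-centre in both length and width. Its two ends are within 0.3 mm of the same height.
- **Bystanders:** The jar, tin and glue bottle look unmoved in the final top view.
- **Disagreement:** The top camera put the rail about 2 mm from where the wrist camera did, which is within the stated calibration error. I used the wrist camera, because its views from two directions agreed with each other.

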